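# Close the dish station and press its start bar

## Robot

A 7-joint arm with a two-finger parallel gripper is mounted at the origin on the work surface. World frame = base frame: x ahead of the robot, y to its left, z up, the work surface at z = 0. Lengths are in m, angles in rad, forces in N, time in s.
With the tool pointing down it reaches from about 0.4 to 0.875 m from the base axis. Payload 19.3 kg.
Tool frame: the origin (TCP) lies at the very end of the fingers, on their centre line; the grasp point (between the pads) lies bot.pinch_z behind it (bot.pinch_z is the distance from the TCP to the grasp point, in m); z points along the fingers, y is the line along which they close (so a half turn about z gives the same grasp; the last joint's range is limited). The gripper opens to 85 mm and grips with 20 to 120 N. Pads are 22 mm wide; open, the fingers measure 114 mm over their backs; the gripper's body (76 mm by 85 mm) begins 54 mm behind the grasp point. The pads swing forward as they close: fully open they stand 13 mm farther back than shut.
Start: joints at [-1.223, 0.521, -0.036, 1.599, 0.021, 1.021, -0.113], TCP at [0.254, 0.571, 0.231] pointing down, gripper open.
Joint ranges: [-2.91, 2.91], [-0.3, 2.13], [-1.5, 1.42], [0.17, 2.43], [-1.26, 4.41], [0.16, 1.93], [-2.52, 2.52]. Speed limits (rad/s): [1.89, 1.89, 2.39, 2.39, 3.01, 3.01, 3.01].

## Interface

Orientations are given as [roll, pitch, yaw] about the fixed x, y, z axes, in that order (R = Rz(yaw) Ry(pitch) Rx(roll)).
In Python, from workcell import bot, grab_frame, ticket gives the robot as it stands.
- The arm moves only by the tool arm_command, never from a script. Its argument "commands" is a list of rows, each a list of 3 entries, a list of its own where there are three numbers: the shift along the world's x, y, z in mm, then the turn about the world's z in rad, then the gripper command: -1 is fully open, 1 is shut, values between are in proportion. In form: [[[tx, ty, tz], roll, fingers], ...]. A call has 1 to 20 rows; each row shifts and turns the commanded pose from where the row before left it; what a row does not reach is not made up. A row lasts 1/10 s, in which the tool goes at most 50 mm and 8.59 degrees, less where a joint would pass 70% of its speed; a pose out of reach is approached as far as the arm can. A call with a gripper value outside its range is refused whole. The fingers move at their own pace and stop on an object; "newtons" is the grip in N (left out, the last holds). Time passes only in rows, so rows that do not move let the fingers close. It gives the time, the measured TCP pose, the force, the opening and the grip force at its end, in the units of the state.
- bot.observe(): the state, without advancing time (a new reading comes with each control period).
- grab_frame(name): name is "scene" or "side" or "wrist"; returns a dict with "image" (480x640x3 uint8, red, green, blue), "vertical_fov" (degrees; the focal length in pixels is half the picture's height over the tangent of half this angle, whatever the lens; pixels are square), "cx", "cy" (the principal point, pixels), "k1" (the pictures are not rectified: a ray, as slopes to the right and down, at radius r is drawn at 1 + k1 r^2 times it, then the intrinsics apply), "R" (3x3) and "t" (3): a world point X has camera coordinates R X + t. Camera axes: x right, y down, z forward; pixel columns grow to the right and rows downward; lengths in m; the calibration is good to about 2 mm. A picture is of the moment at which its call begins. There is no depth.
- ticket.job_done(): hands the job in; it is judged then, once.
The state is a dict: "clock": time; "qpos": joint angles; "qd": joint speeds; "joint_efforts": joint torques, N m; "position": TCP position; "tool_rot": TCP orientation; "force": force on the tool from outside, world axes, zero at the start; "moment": the same for the moment, N m; "grip_width": finger opening in m; "finger_force": force on a finger pad.
Only numpy, scipy, OpenCV 4.12 (cv2) and the standard library are available. Lean on these libraries where they do the work, as an engineer would, in place of code of your own. Each camera call takes 0.05 s, during which the arm holds its last target. There are 200 camera calls.

## Task

Take the top plate off the sloping rest, lower it gently and level onto the two guide pins of the dish station, over the dish, until it lies fully home on its rests, and let go. Then press the long start bar under the condenser barrel near its middle, so that both ends go down evenly, all the way; hold it down for about a second and let it come back up. Leave the dish and the other lab ware where they stand.

Things in the scene. Friction and masses are not known exactly. Their poses are not given: they have to be found in the camera images.
- station: Dish station, fixed, placed differently each time. Origin under the middle of its deck, on the bench; x away from the robot, z up. Grey deck x -65 to 80, y -100 to 100, top at z 15 mm. White housing behind it: x 97 to 233, y -113 to 113 mm, 50 mm high, with 10 mm end cheeks at y -112 and 112 mm, x 130 to 230, up to z 87 mm. The dark steel start bar lies along y between them, over x 150 mm.
- nest (a point): Midway between the two steel guide pins, 37 mm above the bench: where the top plate's origin lies when home. Axes as the station's. Pins at y -60 and 60 mm, 10 mm diameter, standing on aluminium rest blocks (50 x 26 mm) whose tops are at this height; the pins rise 45 mm above it, the last 10 mm tapered.
- bar_mid (a point): Middle of the start bar's upper face, 85 mm above the bench when up. Bar 200 mm long (y), 26 mm wide (x), 14 mm thick. It swings on a hinge 65 mm behind it, parallel to it: its top sinks about 12 mm and springs back when let go. It takes about 4 N at first, 7 N fully down. It rocks about its middle, against springs of about 6 N m/rad, when pressed off-centre.
- bar_press (a joint): Travel of the start bar about its hinge, rad: 0 up, 0.18 fully down (12 mm lower).
- bar_cant (a joint): Rocking of the start bar about its middle, rad: 0 when both ends are level, + when its +y end is higher. 0.05 rad means that the ends differ by 10 mm.
- rest: Grey sloping rest, fixed, left or right of the station. Origin under its middle, on the bench. Its board (125 x 150 mm) slopes by 30 degrees, high on its +x side, facing -x (the robot) and up; the middle of its face is 75 mm above the origin; a lip stands 10 mm above the face along the lower edge. Base 130 x 160 mm; highest edge 107 mm above the bench.
- top_plate: Loose aluminium plate 110 (x) x 160 (y) x 8 mm, about 0.4 kg, at the start lying on the rest, 30 degrees from level. Origin: centre of underside, z out of its top. 14 mm holes at y -60 and 60 mm, 57 mm window in the middle. Dark bridge handle along y: grip bar 94 mm long, 14 mm wide (x), 12 mm thick, centre at z 48 mm, on legs at y -42 and 42 mm. The same either way round.
- dish: Loose covered culture dish, clear, 84 mm diameter, 15 mm high, standing on the station's deck between the rest blocks (origin: centre of its underside). The top plate goes over it without touching.
- bottle: Glass bottle with a cap, 68 mm diameter, 160 mm high, standing loose on the bench nearer to the robot than the station. Origin: centre of its underside.
- beaker: Open glass beaker, about 72 mm diameter, 95 mm high, standing loose on the bench nearer to the robot than the station. Origin: centre of its underside.
- tube_rack: White tube rack, 80 x 130 mm, about 80 mm high, loose, far left or far right. Origin: centre of its underside.
- tip_box: Blue tip box with clear cover, 85 x 120 mm, 76 mm high, loose, far left or far right. Origin: centre of its underside.
- mixer: White vortex mixer, 130 x 120 mm, 102 mm high, fixed, on the other side of the station from the sloping rest. Origin: centre of its underside.
- barrel (a point): Centre of the lower end of the black condenser barrel hanging above the bar, 225 mm above the bench, 35 mm behind the bar's middle. Radius 34 mm, collar of radius 44 mm 60 to 76 mm higher, 170 mm tall. Its 28 mm arm, 120 mm higher, runs to a 34 mm post at station x 250, y -140 mm, 359 mm high. The bar's middle is reached below it with the tool leaning back to the station's front, 30 to 50 degrees.

How it is judged:
On the way, in this order (a step that is already met when the one before it is completed fails the run):
1. the top plate lies home on both rests, over the pins, and is let go (z of top_plate in the frame of station between 0.034 and 0.0395 m and horizontal distance between top_plate and nest below 0.006 m and angle between top_plate's own z axis and vertical below 0.03 rad and angle between the x axis of top_plate and the x axis of station, either way round below 0.06 rad and contact force between top_plate and the fingers below 0.3 N and linear speed of top_plate below 0.03 m/s), for 0.2 s.
2. the start bar is held fully down with both ends even (z of top_plate in the frame of station between 0.034 and 0.0395 m and horizontal distance between top_plate and nest below 0.006 m and angle between top_plate's own z axis and vertical below 0.03 rad and angle between the x axis of top_plate and the x axis of station, either way round below 0.06 rad and value of joint bar_press above 0.15 rad and value of joint bar_cant between -0.05 and 0.05 rad), for 0.4 s.
At the end, for the whole second after the job is handed in: The top plate lies home over both pins (within 6 mm sideways of the nest point, 2.5 mm in height, 1.7 degrees of level, 3.4 degrees of square), let go and at rest; the start bar, once held 10 mm down for 0.4 s with even ends, is back up within 0.03 rad (z of top_plate in the frame of station between 0.034 and 0.0395 m and horizontal distance between top_plate and nest below 0.006 m and angle between top_plate's own z axis and vertical below 0.03 rad and angle between the x axis of top_plate and the x axis of station, either way round below 0.06 rad and linear speed of top_plate below 0.02 m/s and value of joint bar_press below 0.03 rad); the robot touches nothing.
It fails at once if the start bar is pressed before the top plate is home (value of joint bar_press above 0.09 rad and not (z of top_plate in the frame of station between 0.034 and 0.0395 m and horizontal distance between top_plate and nest below 0.006 m and angle between top_plate's own z axis and vertical below 0.03 rad and angle between the x axis of top_plate and the x axis of station, either way round below 0.06 rad)).
It fails at once if the start bar is pressed off-centre so that its ends differ by more than 10 mm (0.05 rad) (value of joint bar_cant above 0.05 rad or value of joint bar_cant below -0.05 rad).
It fails at once if the top plate is tilted more than 10 degrees on the pins (horizontal distance between top_plate and nest below 0.03 m and z of top_plate in the frame of station below 0.072 m and angle between top_plate's own z axis and vertical above 0.175 rad).
It fails at once if the top plate is dropped or slammed down the pins (over 0.4 m/s) (horizontal distance between top_plate and nest below 0.03 m and z of top_plate in the frame of station below 0.08 m and linear speed of top_plate above 0.4 m/s).
It fails at once if lab ware is disturbed (the dish moved 20 mm, or the bottle, beaker, tube rack or tip box 30 mm) (distance of dish from where it was at the start of the episode above 0.02 m or distance of any of bottle, beaker, tube_rack, tip_box from where it was at the start of the episode above 0.03 m).
It also fails if it takes over 64 s, if anything falls off the work surface, if the arm or the gripper's body presses on something with over 40 N, if the wrist force passes 120 N, or if a joint passes its speed limit or range.

## Working session

There is one attempt and no reset: what is moved stays moved. The work goes in short steps, Python scripts to look and compute and a tool call to move; the robot and the scene stay as the last step left them, time stands still between calls to the robot, and variables do not carry over. Pictures are saved under pics/ and viewed, at most 10 in all, crops included, and the job is handed in when it is done.

Besides the shell and the picture viewer there is one more tool, called after "Emit:" as name(argument=value, ...), one argument or row to a line, values as JSON. arm_command: Moves the arm, as the interface text tells. Its arguments: {"type":"object","properties":{"commands":{"type":"array"},"newtons":{"type":"number"}},"required":["commands"]}

```bash
mkdir -p pics; cat > h.py <<'E'
import numpy as np, cv2
from workcell import bot, grab_frame, ticket
def K(f):
    fl=240/np.tan(np.radians(f["vertical_fov"])/2)
    return fl
def ray(f,uv):
    """pixel -> (cam centre, unit ray) world"""
    fl=K(f); d=(np.array(uv,float)-[f["cx"],f["cy"]])/fl
    Km=np.eye(3); s=cv2.undistortPoints(d.reshape(1,1,2),Km,np.array([f["k1"],0,0,0,0.]),None,None).ravel() if 0 else None
    u=d.copy()
    for _ in range(30): u=d/(1+f["k1"]*(u@u))
    R=np.array(f["R"]);t=np.array(f["t"])
    r=R.T@np.r_[u,1]; return -R.T@t, r/np.linalg.norm(r)
def onz(f,uv,z):
    c,r=ray(f,uv); return c+r*(z-c[2])/r[2]
def tri(f1,p1,f2,p2):
    c1,r1=ray(f1,p1);c2,r2=ray(f2,p2)
    s=np.linalg.lstsq(np.c_[r1,-r2],c2-c1,rcond=None)[0]
    a=c1+s[0]*r1;b=c2+s[1]*r2
    return (a+b)/2,np.linalg.norm(a-b)
def proj(f,X):
    p=np.array(f["R"])@np.array(X,float)+f["t"]; u=p[:2]/p[2]
    return u*(1+f["k1"]*(u@u))*K(f)+[f["cx"],f["cy"]]
E
python3 - <<'E'
from h import *
import pickle
for n in("scene","side","wrist"):
    f=grab_frame(n); pickle.dump(f,open(n+".pkl","wb"))
    cv2.imwrite(f"pics/{n}0.png",f["image"][:,:,::-1])
    c,r=ray(f,(320,240)); print(n,c.round(3),r.round(3),f["vertical_fov"],f["k1"])
s=bot.observe(); print(s["position"],s["tool_rot"],s["grip_width"],bot.pinch_z)
E
```

```text
scene [ 1.156 -0.654  1.089] [-0.483  0.527 -0.699] 43.83107363664176 0.06093218269127192
side [ 0.015 -0.778  1.105] [ 0.39   0.589 -0.708] 46.220394794239404 -0.16168079700537707
wrist [0.185 0.602 0.374] [ 0.271 -0.122 -0.955] 60.135283791109075 -0.008447358551373919
[0.25350215 0.57098025 0.23084214] [-3.14065560e+00  4.21381839e-05  2.72372107e+00] 0.08521890100987738 0.0187
```

View pics/scene0.png

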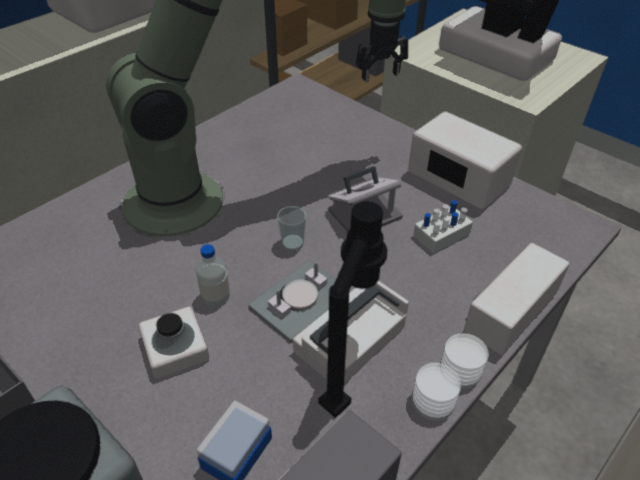

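View pics/side0.png

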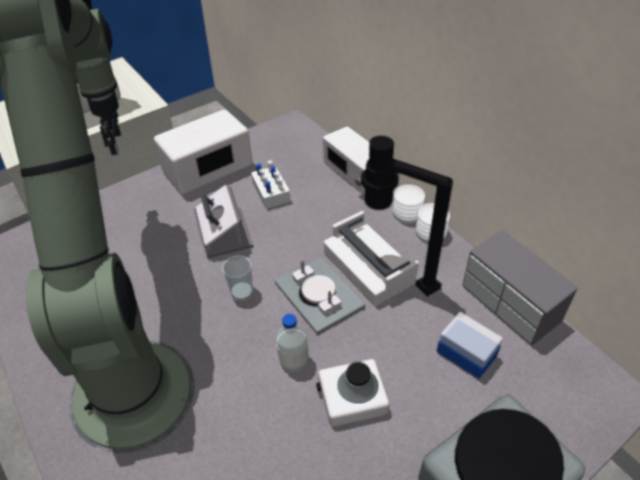

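Scene: the station's deck is around (290,300) with pins at about (280,297) and (317,270), plate on the rest with handle at about (362,180). Side: pins at about (305,268) and (330,295), handle at (212,210). I need enlargements to get pixel accuracy.

```bash
python3 - <<'E'
from h import *
import pickle
def crop(n,x,y,w,h,s):
    f=pickle.load(open(n+".pkl","rb"))
    return cv2.resize(f["image"][y:y+h,x:x+w,::-1],(w*s,h*s),interpolation=cv2.INTER_CUBIC)
# 200x75 @4... build 2x2, each 400x300 (100x75 @4)
A=crop("scene",240,245,100,75,4);B=crop("side",270,250,100,75,4)
C=crop("scene",315,155,100,75,4);D=crop("side",180,180,100,75,4)
cv2.imwrite("pics/c1.png",np.vstack([np.hstack([A,B]),np.hstack([C,D])]))
A=crop("scene",290,270,130,100,3);B=crop("side",310,190,130,100,3)
cv2.imwrite("pics/c2.png",np.hstack([A,B]))
E
```

```text
(no output)
```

View pics/c1.png

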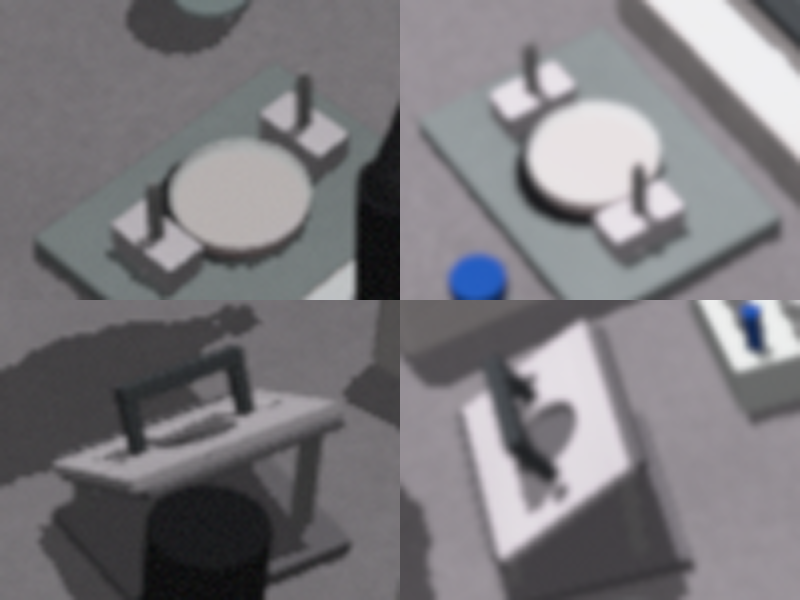

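View pics/c2.png

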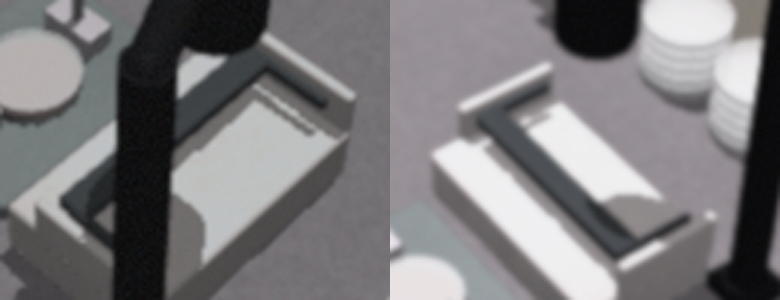

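View pics/wrist0.png

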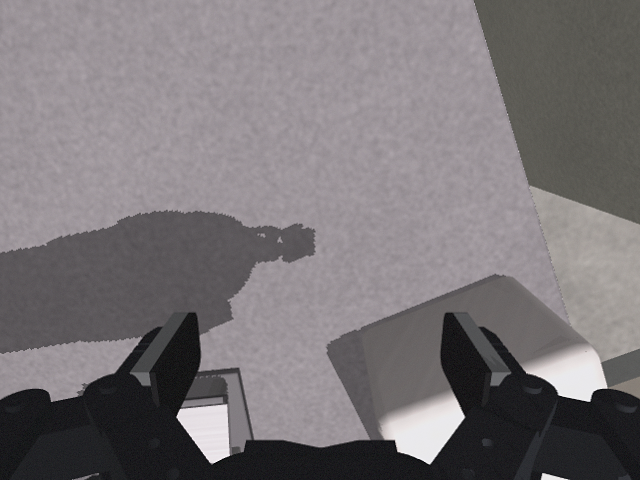

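Zoomed views show pins, plate corners, handle and bar clearly; local pixel picks follow. The wrist view shows the rest (plate at ~(205,420)) and the camera mounted on one side of the gripper.

```bash
cat > m.py <<'E'
from h import *
import pickle
S=pickle.load(open("scene.pkl","rb"));D=pickle.load(open("side.pkl","rb"))
def px(l,o,s): return (np.array(l)+.5)/s-.5+np.array(o)
def T(n,a,b,oa,ob,s=4):
    p,g=tri(S,px(a,oa,s),D,px(b,ob,s)); print(n,(p*1000).round(1),"gap",round(g*1000,1)); return p
o1,o2,o3,o4=(240,245),(270,250),(315,155),(180,180)
pp=T("pin+",(304,76),(131,46),o1,o2); pm=T("pin-",(153,186),(238,165),o1,o2)
for n,l,f,o in(("p+",(304,76),S,o1),("p-",(153,186),S,o1),("p+",(131,46),D,o2),("p-",(238,165),D,o2)): print(n,onz(f,px(l,o,4),.082).round(4))
d=pp-pm; print("pin dist",np.linalg.norm(d),"yaw",np.arctan2(-d[0],d[1]))
a=T("low-",(57,165),(100,260),o3,o4);b=T("high-",(133,187),(235,165),o3,o4);c=T("high+",(343,103),(185,20),o3,o4)
print("edges",np.linalg.norm(a-b),np.linalg.norm(c-b), "yaw",np.arctan2(-(c-b)[0],(c-b)[1]),"ctr top",(a+c)/2)
e=T("bar-",(120,90),(115,150),o3,o4);g=T("bar+",(240,52),(92,62),o3,o4);print("len",np.linalg.norm(g-e),"yaw",np.arctan2(-(g-e)[0],(g-e)[1]),(e+g)/2)
q=[onz(D,px(l,(310,190),3),.085) for l in((105,118),(235,245))];print("startbar",q,np.linalg.norm(q[0]-q[1]))
E
python3 m.py
```

```text
pin+ [502.8  43.2  77.6] gap 2.1
pin- [499.3 -75.7  78.4] gap 1.0
p+ [0.5051 0.0415 0.082 ]
p- [ 0.5015 -0.0772  0.082 ]
p+ [0.5004 0.0384 0.082 ]
p- [ 0.4976 -0.0787  0.082 ]
pin dist 0.11901340510381517 yaw -0.028686560138202796
low- [339.6 269.8  50.5] gap 1.1
high- [433.6 236.5 108. ] gap 0.3
high+ [479.2 392.1 107.6] gap 2.8
edges 0.11511299111422428 0.1621433375819016 yaw -0.2846776335463361 ctr top [0.40939291 0.33097862 0.07905093]
bar- [373.4 290.6 118.4] gap 5.0
bar+ [401.9 380.3 116.2] gap 1.2
len 0.0941298499634609 yaw -0.30769146177109563 [0.38761988 0.3354502  0.11725429]
startbar [array([0.65122658, 0.06435706, 0.085     ]), array([ 0.64637955, -0.11670862,  0.085     ])] 0.1811305428549687
```

Emit:
arm_command(
  commands=[
    [[9,-16,0],-0.1,-0.2],
    [[9,-16,0],-0.1,-0.2],
    [[9,-16,0],-0.1,-0.2],
    [[9,-16,0],-0.1,-0.2],
    [[9,-16,0],-0.1,-0.2],
    [[9,-16,0],-0.1,-0.2],
    [[9,-16,0],-0.1,-0.2],
    [[9,-16,0],-0.1,-0.2],
    [[9,-16,0],-0.1,-0.2],
    [[9,-16,0],-0.1,-0.2],
    [[9,-16,0],-0.1,-0.2],
    [[9,-16,0],-0.1,-0.2],
    [[9,-16,0],-0.1,-0.2],
    [[9,-14,0],-0.1,-0.2],
    [[9,-13,0],-0.043,-0.2],
    [[0,0,0],0,-0.2],
  ],
)

```text
clock: 1.75
position: [0.3897, 0.3345, 0.2314]
tool_rot: [3.141, 0.0, 1.278]
force: [-0.1, -0.1, -0.4]
grip_width: 0.0515
finger_force: 0.0
```

```bash
python3 - <<'E'
from h import *
import pickle
f=grab_frame("wrist");pickle.dump(f,open("w1.pkl","wb"))
cv2.imwrite("pics/w1.png",f["image"][:,:,::-1])
s=bot.observe();print(s["position"],s["tool_rot"],s["qpos"],s["grip_width"],s["clock"])
print("bar ends proj",proj(f,[.3734+.002,.2915,.115]),proj(f,[.4025,.381,.115]),"tcp",proj(f,s["position"]))
E
```

```text
[0.38904595 0.33568906 0.23130495] [3.14148097e+00 4.38143797e-05 1.28104871e+00] [-1.10252536  0.36316804  0.35679138  1.9039693  -0.15869781  0.90167716
 -0.9580475 ] 0.05092992280447214 1.8
bar ends proj [318.28419099 295.81675508] [318.15821418 157.09101362] tcp [317.76024485 314.78411829]
```

View pics/w1.png

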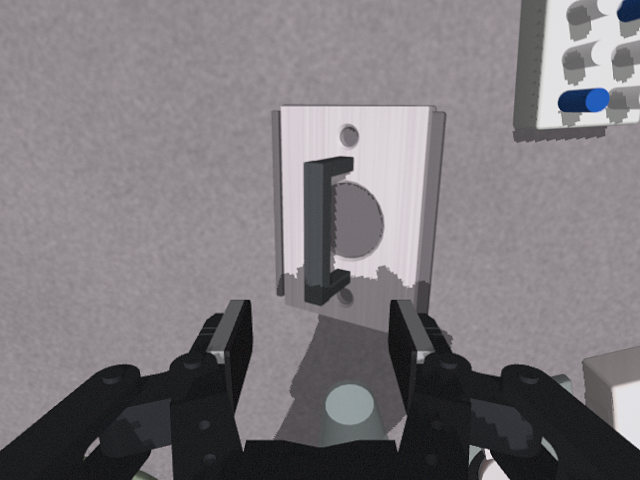

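The handle (columns 305–328, rows 158–303) is aligned with the fingers' centre line and projected bar ends; descend and grip softly.

Emit:
arm_command(
  commands=[
    [[0,0,-25],0,-0.1],
    [[0,0,-25],0,-0.1],
    [[0,0,-25],0,-0.1],
    [[0,0,-25],0,-0.1],
    [[0,0,-20],0,-0.1],
    [[0,0,-18],0,-0.1],
    [[0,0,0],0,1],
    [[0,0,0],0,1],
    [[0,0,0],0,1],
    [[0,0,0],0,1],
    [[0,0,0],0,1],
    [[0,0,0],0,1],
  ],
  newtons=20,
)

```text
clock: 3.0
position: [0.3885, 0.3366, 0.0936]
tool_rot: [-3.142, -0.001, 1.281]
force: [-1.7, 1.5, -1.2]
grip_width: 0.0162
finger_force: 20.0
```

Emit:
arm_command(
  commands=[
    [[0,0,5],0,1],
    [[0,0,10],0,1],
    [[0,0,15],0,1],
    [[0,0,20],0,1],
    [[0,0,20],0,1],
    [[0,0,20],0,1],
    [[0,0,0],0,1],
    [[0,0,0],0,1],
    [[0,0,0],0,1],
  ],
  newtons=40,
)

```text
clock: 3.9
position: [0.3882, 0.3359, 0.1826]
tool_rot: [-3.141, 0.001, 1.281]
force: [0.3, -0.7, -4.7]
grip_width: 0.0154
finger_force: 39.2
```

```bash
python3 - <<'E'
from h import *
import pickle
s=bot.observe();print(s["position"],s["grip_width"],s["force"],s["moment"],s["clock"])
o=[]
for n in("scene","side"):
    f=grab_frame(n);pickle.dump(f,open(n+"2.pkl","wb"))
    u=proj(f,s["position"]); x,y=(u-[50,37]).astype(int); print(n,x,y)
    o.append(cv2.resize(f["image"][y:y+90,x:x+100,::-1],(400,360),interpolation=cv2.INTER_CUBIC))
cv2.imwrite("pics/c3.png",np.hstack(o))
E
```

```text
[0.38823216 0.33591814 0.18257467] 0.015384482289040425 [ 0.34380351 -0.73506615 -4.74297272] [ 0.04721127  0.05239684 -0.0609358 ] 3.9
scene 311 115
side 151 149
```

View pics/c3.png

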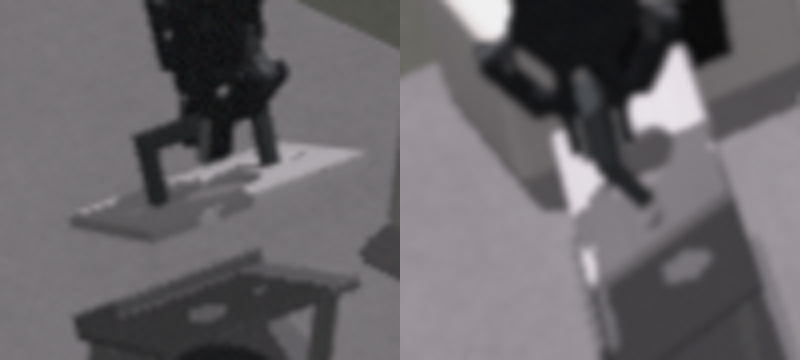

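Emit:
arm_command(
  commands=[
    [[0,0,0],0,1],
    [[0,0,0],0,1],
    [[0,0,0],0,1],
    [[0,0,0],0,1],
  ],
  newtons=110,
)

```text
clock: 4.4
position: [0.3886, 0.3362, 0.1832]
tool_rot: [-3.142, 0.0, 1.281]
force: [-0.3, 0.5, -4.6]
grip_width: 0.0137
finger_force: 107.1
```

```bash
python3 - <<'E'
from h import *
import pickle
S=pickle.load(open("scene2.pkl","rb"));D=pickle.load(open("side2.pkl","rb"))
px=lambda l,o:(np.array(l)+.5)/4-.5+np.array(o)
P={}
for n,a,b in(("low-",(70,216),(200,285)),("high-",(152,236),(335,205)),("high+",(362,152),(290,40))):
    p,g=tri(S,px(a,(311,115)),D,px(b,(151,149)));P[n]=p;print(n,(p*1e3).round(1),round(g*1e3,1))
d=P["high-"]-P["low-"];print(np.linalg.norm(d),"tilt",np.degrees(np.arcsin(d[2]/np.linalg.norm(d))))
s=bot.observe();print(s["grip_width"],s["position"],s["moment"])
E
```

```text
low- [342.1 261.2 147. ] 3.1
high- [430.5 234.6 189.5] 9.7
high+ [479.9 378.6 204.9] 0.2
0.10164744411312644 tilt 24.763643102504574
0.013746881755722386 [0.38862153 0.33615554 0.18320225] [-0.00701954  0.0876196  -0.05055761]
```

```bash
python3 - <<'E'
from h import *
import pickle
o=[]
for n,x,y in(("scene",311,125),("side",170,155)):
    f=grab_frame(n);pickle.dump(f,open(n+"3.pkl","wb"))
    o.append(cv2.resize(f["image"][y:y+80,x:x+100,::-1],(400,320),interpolation=cv2.INTER_CUBIC))
f=grab_frame("wrist");pickle.dump(f,open("w3.pkl","wb"))
w=cv2.resize(f["image"][80:330,200:520,::-1],(358,280))
cv2.imwrite("pics/c4.png",np.vstack([np.hstack(o),np.hstack([w,np.zeros((280,442,3),np.uint8)])]))
E
```

```text
(no output)
```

View pics/c4.png

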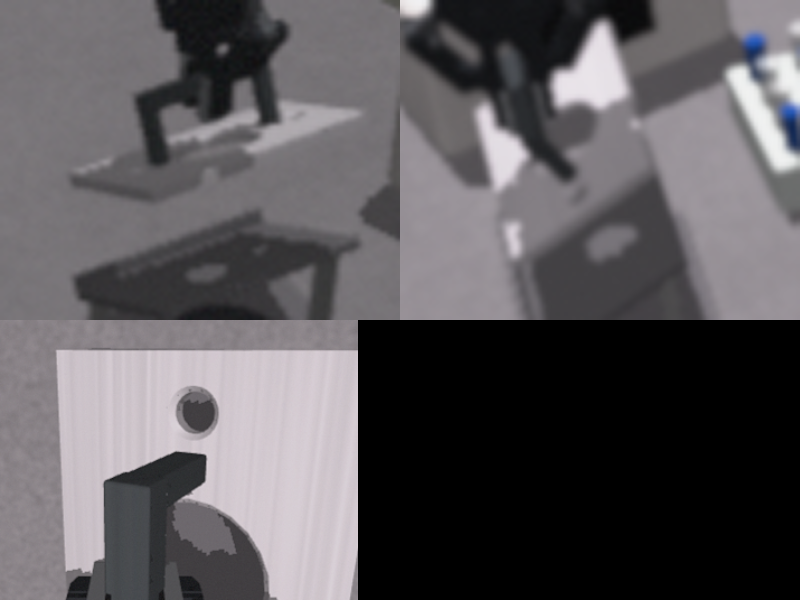

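Plate still tilted in the grip (bar's side face is visible in the wrist view; hole at crop (197,412)). Quantify from the hole's offset.

```bash
python3 - <<'E'
from h import *
import pickle
f=pickle.load(open("w3.pkl","rb"));s=bot.observe();p=np.array(s["position"])
yaw=s["tool_rot"][2]; c=np.array([np.sin(yaw),-np.cos(yaw),0]); ax=np.array([np.cos(yaw),np.sin(yaw),0])
print("close axis",c)
bz=p[2]+bot.pinch_z
px=lambda l:(200+l[0]*320/358,80+(l[1]-320)*250/280)
b=onz(f,px((128,485)),bz+.006); print("bar end: lateral",((b-p)@c).round(4),"along",((b-p)@ax).round(4))
for n,l in(("hole",(197,412)),):
  for th in range(0,32,5):
    h=onz(f,px(l),bz-.040*np.cos(np.radians(th)))-p
    print(th,(h@c).round(4),"expect",(.040*np.sin(np.radians(th))).round(4),"along",(h@ax).round(4))
E
```

```text
close axis [ 0.95822875 -0.2860029   0.        ]
bar end: lateral -0.0017 along 0.0425
0 0.0219 expect 0.0 along 0.0562
5 0.0219 expect 0.0035 along 0.0562
10 0.0218 expect 0.0069 along 0.0562
15 0.0217 expect 0.0104 along 0.0563
20 0.0216 expect 0.0137 along 0.0564
25 0.0214 expect 0.0169 along 0.0566
30 0.0212 expect 0.02 along 0.0568
```

```bash
python3 - <<'E'
from h import *
import pickle
S=pickle.load(open("scene.pkl","rb"));D=pickle.load(open("side.pkl","rb"))
for n,f,u,z in(("free",D,(285,228),0),("rack near-left",D,(266,206),0),("rack near-right",D,(290,204),0),("rack nearleft S",S,(418,243),0),("rack near S",S,(427,250),0),("rack right S",S,(470,232),0),
 ("rest base right",D,(252,246),0),("rest S right",S,(402,213),0),("rest S near",S,(358,233),0),("beaker",D,(239,265),.095),("beakerS",S,(292,213),.095),("beaker base",D,(241,292),0),("bottle cap",S,(208,251),.16),("bottle",D,(290,321),.16),("hous corner",D,(325,258),0.05),("deck +y far",D,(322,258),.015),("deck",D,(276,282),.015)):
    print(n,(onz(f,u,z)*1e3).round(0))
E
```

```text
free [571. 240.   0.]
rack near-left [577. 353.   0.]
rack near-right [639. 318.   0.]
rack nearleft S [596. 334.   0.]
rack near S [628. 329.   0.]
rack right S [671. 461.   0.]
rest base right [459. 234.   0.]
rest S right [494. 399.   0.]
rest S near [458. 256.   0.]
beaker [362. 110.  95.]
beakerS [352. 119.  95.]
beaker base [353. 109.   0.]
bottle cap [ 359. -145.  160.]
bottle [ 348. -149.  160.]
hous corner [568.  38.  50.]
deck +y far [580.  70.  15.]
deck [437.  72.  15.]
```

Emit:
arm_command(
  commands=[
    [[10,-6,10],0.02,1],
    [[18,-13,10],0.03,1],
    [[20,-15,0],0.03,1],
    [[20,-15,0],0.03,1],
    [[20,-15,0],0.03,1],
    [[20,-15,0],0.03,1],
    [[20,-15,0],0.03,1],
    [[20,-15,0],0.03,1],
    [[20,-15,0],0.03,1],
    [[18,-12,0],0,1],
    [[0,0,-15],0,1],
    [[0,0,-25],0,1],
    [[0,0,-25],0,1],
    [[0,0,-25],0,1],
    [[0,0,-25],0,1],
    [[0,0,-15],0,1],
    [[0,0,-10],0,1],
    [[0,0,0],0,1],
  ],
  newtons=60,
)

```text
clock: 6.35
position: [0.5743, 0.2001, 0.0625]
tool_rot: [-3.14, 0.001, 1.541]
force: [0.1, -0.1, -3.9]
grip_width: 0.0136
finger_force: 107.1
```

Emit:
arm_command(
  commands=[
    [[0,0,-4],0,1],
    [[0,0,-4],0,1],
    [[0,0,-4],0,1],
    [[0,0,-4],0,1],
    [[0,0,0],0,1],
  ],
  newtons=20,
)

```text
clock: 6.85
position: [0.5744, 0.2001, 0.0468]
tool_rot: [-3.141, 0.0, 1.541]
force: [-0.6, -0.6, -4.0]
grip_width: 0.0136
finger_force: 107.1
```

Emit:
arm_command(
  commands=[
    [[0,0,-3],0,1],
    [[0,0,-3],0,1],
    [[0,0,0],0,1],
  ],
)

```text
clock: 7.15
position: [0.5781, 0.2004, 0.0437]
tool_rot: [3.135, -0.002, 1.54]
force: [4.8, -2.9, 25.8]
grip_width: 0.0133
finger_force: 104.7
```

Emit:
arm_command(
  commands=[
    [[0,0,1],0,0.6],
    [[0,0,0],0,0.55],
    [[0,0,0],0,0.5],
    [[0,0,0],0,0.45],
    [[0,0,0],0,0.4],
    [[0,0,0],0,0.4],
  ],
  newtons=20,
)

```text
clock: 7.75
position: [0.5745, 0.2002, 0.0422]
tool_rot: [-3.141, 0.0, 1.541]
force: [0.1, 1.1, 1.2]
grip_width: 0.0256
finger_force: 0.0
```

Emit:
arm_command(
  commands=[
    [[0,0,-5],0,0.4],
    [[0,0,-5],0,0.4],
    [[0,0,-2],0,0.4],
    [[0,0,0],0,1],
    [[0,0,0],0,1],
    [[0,0,0],0,1],
    [[0,0,0],0,1],
  ],
  newtons=40,
)

```text
clock: 8.45
position: [0.5744, 0.2002, 0.0302]
tool_rot: [-3.141, 0.0, 1.541]
force: [-0.7, -0.5, -3.9]
grip_width: 0.0131
finger_force: 39.4
```

Emit:
arm_command(
  commands=[
    [[0,0,5],0,1],
    [[0,0,15],0,1],
    [[0,0,25],0,1],
    [[0,0,25],0,1],
    [[0,0,25],0,1],
    [[0,0,25],0,1],
    [[0,0,10],0,1],
    [[0,0,0],0,1],
  ],
)

```text
clock: 9.25
position: [0.5752, 0.2005, 0.1621]
tool_rot: [3.139, -0.001, 1.541]
force: [-0.6, -0.7, -4.7]
grip_width: 0.0135
finger_force: 39.4
```

```bash
python3 - <<'E'
from h import *
import pickle
o=[]
s=bot.observe();p=np.array(s["position"]);print(p,s["grip_width"],s["force"],s["tool_rot"])
for n in("scene","side"):
    f=grab_frame(n);pickle.dump(f,open(n+"5.pkl","wb"))
    x,y=(proj(f,p)-[50,37]).astype(int);print(n,x,y)
    o.append(cv2.resize(f["image"][y:y+75,x:x+100,::-1],(400,300),interpolation=cv2.INTER_CUBIC))
f=grab_frame("wrist");pickle.dump(f,open("w5.pkl","wb"))
w=cv2.resize(f["image"][60:300,160:560,::-1],(500,300))
cv2.imwrite("pics/c5.png",np.vstack([np.hstack(o),np.hstack([w,np.zeros((300,300,3),np.uint8)])]))
E
```

```text
[0.57523421 0.2004925  0.16205314] 0.013469027740662626 [-0.5910321  -0.67358438 -4.67072982] [ 3.13918889e+00 -1.36767780e-03  1.54073258e+00]
scene 334 181
side 239 153
```

View pics/c5.png

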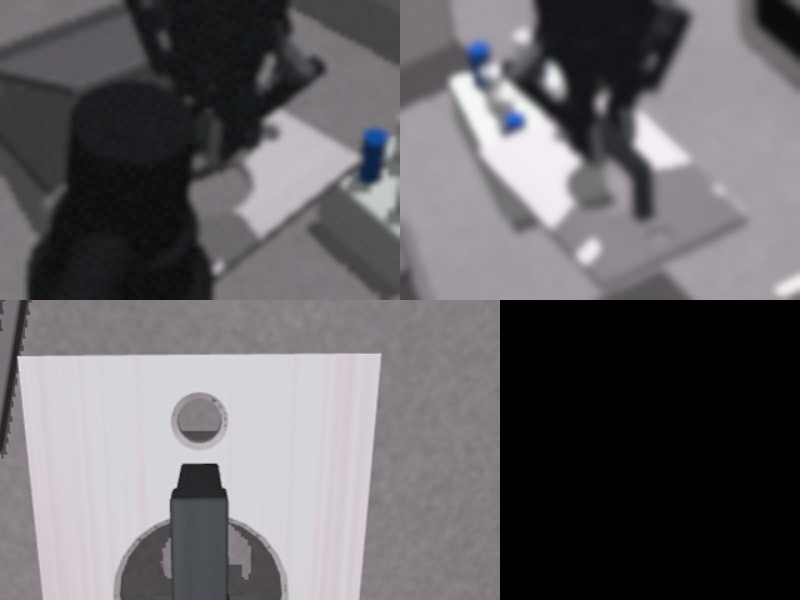

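Plate now hangs level (symmetric in wrist view: hole at (199,420), upper corners (18,356), (381,353)). Compute its centre and yaw, then the pins' positions from masks of the same initial pictures.

```bash
python3 - <<'E'
from h import *
import pickle
f=pickle.load(open("w5.pkl","rb"));s=bot.observe();p=np.array(s["position"]);yaw=s["tool_rot"][2]
px=lambda l:(160+l[0]*.8,60+(l[1]-300)*.8)
z=p[2]+bot.pinch_z-.040
L,R,h=[onz(f,px(q),zz) for q,zz in(((18,356),z),((381,353),z),((199,420),z))]
print("edge len",np.linalg.norm(L-R),"edge yaw",np.arctan2((R-L)[1],(R-L)[0]),"tool close yaw",yaw-np.pi/2)
a=np.arctan2((R-L)[1],(R-L)[0]);ey=np.array([-np.sin(a),np.cos(a),0])
print("centre via edge",((L+R)/2-.08*ey-p)*1e3,"via hole",(h-.06*ey-p)*1e3)
# gripped plate centre offset along, tool
E
```

```text
edge len 0.1097963761504472 edge yaw -0.023197334119843895 tool close yaw -0.02991049255421352
centre via edge [  0.39040754  -1.82541749 -21.3       ] via hole [  0.13956279  -1.39272032 -21.3       ]
```

Emit:
arm_command(
  commands=[
    [[-10,-10,0],0,1],
    [[-14,-20,0],0,1],
    [[-14,-25,0],0,1],
    [[-12,-25,0],0,1],
    [[-10,-25,0],0,1],
    [[-8,-25,0],0,1],
    [[-6,-25,0],0,1],
    [[0,-25,0],0,1],
    [[0,-25,0],0,1],
    [[0,-25,0],0,1],
    [[0,-18,0],0,1],
    [[0,-10,0],0,1],
    [[0,0,0],0,1],
    [[0,0,0],0,1],
  ],
)

```text
clock: 10.8
position: [0.5005, -0.057, 0.1599]
tool_rot: [-3.141, -0.0, 1.541]
force: [-0.5, 0.3, -4.6]
grip_width: 0.0133
finger_force: 39.4
```

```bash
python3 - <<'E'
from h import *
import pickle
f=grab_frame("wrist");pickle.dump(f,open("w6.pkl","wb"));s=bot.observe();p=np.array(s["position"]);print(p,s["tool_rot"])
print("pred pin tip",proj(f,[.502,.0415,.082]),"base",proj(f,[.502,.0415,.037]))
I=cv2.resize(f["image"][0:240,160:480,::-1],(800,600),interpolation=cv2.INTER_CUBIC);cv2.imwrite("pics/c6.png",I)
E
```

```text
[ 0.50057284 -0.0566971   0.15997441] [-3.14099986e+00 -3.38322572e-04  1.54188795e+00]
pred pin tip [317.31988751  62.14849941] base [317.85911517  70.69515265]
```

View pics/c6.png

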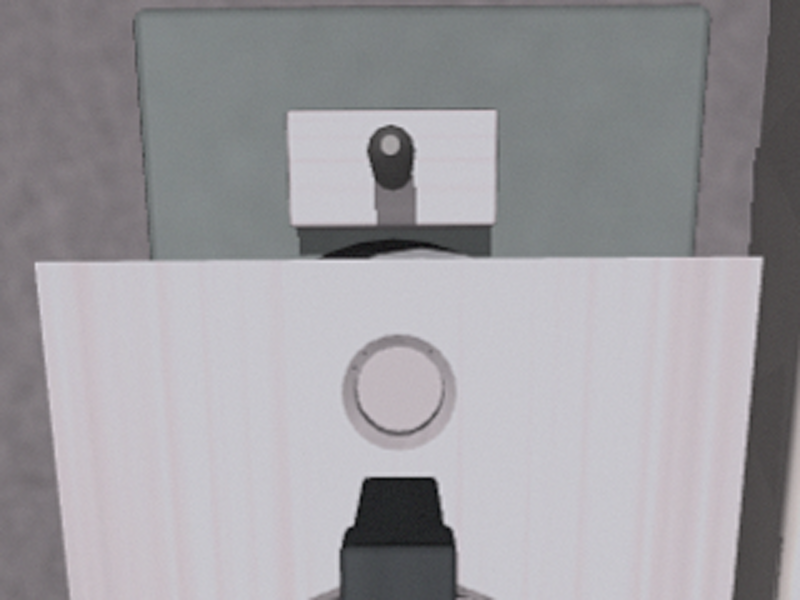

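```bash
python3 - <<'E'
from h import *
import pickle
f=pickle.load(open("w6.pkl","rb"));p=np.array([ 0.50057,-0.0567,0.15997])
px=lambda l:((l[0]+.5)/2.5-.5+160,(l[1]+.5)/2.5-.5)
g=lambda l,z:onz(f,px(l),z)
yaw=lambda a,b:np.arctan2((b-a)[1],(b-a)[0])
tip=g((390,145),.082);print("pin tip",tip)
B=[g(l,.037) for l in((288,110),(497,110),(289,225),(496,225))]
print("block ctr",np.mean(B,0),"size",np.linalg.norm(B[1]-B[0]),np.linalg.norm(B[2]-B[0]),"yaw",yaw(B[0],B[1]),yaw(B[2],B[3]))
d=[g(l,.015) for l in((137,10),(708,8))];print("deck",yaw(*d),np.linalg.norm(d[1]-d[0]))
zt=p[2]+bot.pinch_z-.040
h=g((399,391),zt);e=[g(l,zt) for l in((37,262),(762,258))];y=yaw(*e)
print("hole",h,"edge yaw",y,np.linalg.norm(e[1]-e[0]),"hole->pin mm",(tip-h)*1e3,"blk-hole",(np.mean(B,0)-h)*1e3)
print("edge mid -> hole",(h-(e[0]+e[1])/2)*1e3)
E
```

```text
pin tip [0.50127024 0.043552   0.082     ]
block ctr [0.50137383 0.04355961 0.037     ] size 0.04904617949588656 0.025485910037995996 yaw -0.030918828120051634 -0.03083691307300432
deck -0.027601617808167084 0.1415385729702063
hole [0.50187189 0.00155576 0.13867   ] edge yaw -0.02552187983720698 0.1093112149654176 hole->pin mm [ -0.60165032  41.9962452  -56.67      ] blk-hole [  -0.49805651   42.00385569 -101.67      ]
edge mid -> hole [ -0.64362806 -19.50531586   0.        ]
```

Emit:
arm_command(
  commands=[
    [[0,10,0],-0.004,1],
    [[-0.5,16,0],0,1],
    [[0,12,0],0,1],
    [[0,4,0],0,1],
    [[0,0,0],0,1],
    [[0,0,-10],0,1],
    [[0,0,-16],0,1],
    [[0,0,-12],0,1],
    [[0,0,-6],0,1],
    [[0,0,0],0,1],
    [[0,0,-4],0,1],
    [[0,0,-4],0,1],
    [[0,0,-4],0,1],
    [[0,0,0],0,1],
  ],
)

```text
clock: 12.25
position: [0.4999, -0.0158, 0.1039]
tool_rot: [-3.141, 0.0, 1.537]
force: [-0.0, 0.4, -3.5]
grip_width: 0.0133
finger_force: 39.4
```

Emit:
arm_command(
  commands=[
    [[0,1,0],0,1],
    [[0,0,-4],0,1],
    [[0,0,-4],0,1],
    [[0,0,-4],0,1],
    [[0,0,0],0,1],
  ],
)

```text
clock: 12.75
position: [0.4998, -0.0148, 0.0917]
tool_rot: [-3.141, 0.0, 1.537]
force: [-0.4, 0.0, -4.3]
grip_width: 0.0134
finger_force: 39.4
```

Free of side force, past the tapers; continue down.

Emit:
arm_command(
  commands=[
    [[0,0,-5],0,1],
    [[0,0,-5],0,1],
    [[0,0,-5],0,1],
    [[0,0,-5],0,1],
    [[0,0,-3],0,1],
    [[0,0,-1],0,1],
    [[0,0,0],0,1],
  ],
)

```text
clock: 13.45
position: [0.5001, -0.0148, 0.0682]
tool_rot: [-3.141, 0.0, 1.537]
force: [0.1, -0.3, -4.2]
grip_width: 0.0133
finger_force: 39.4
```

Emit:
arm_command(
  commands=[
    [[0,0,-1],0,1],
    [[0,0,-0.5],0,1],
    [[0,0,0],0,1],
  ],
)

```text
clock: 13.75
position: [0.5002, -0.0148, 0.0669]
tool_rot: [3.141, -0.0, 1.537]
force: [0.7, 0.7, -3.4]
grip_width: 0.0133
finger_force: 39.5
```

Emit:
arm_command(
  commands=[
    [[0,0,-0.5],0,1],
    [[0,0,0],0,1],
    [[0,0,0],0,0.7],
    [[0,0,0],0,0.5],
    [[0,0,0],0,0.3],
    [[0,0,0],0,0.1],
    [[0,0,0],0,0.1],
  ],
)

```text
clock: 14.45
position: [0.5002, -0.0148, 0.0663]
tool_rot: [3.142, 0.0, 1.537]
force: [0.6, 0.1, -0.0]
grip_width: 0.0386
finger_force: 0.0
```

Emit:
arm_command(
  commands=[
    [[0,0,5],0,0.1],
    [[0,0,10],0,0.1],
    [[0,0,20],0,-0.2],
    [[0,0,25],0,-0.6],
    [[0,0,20],0,-1],
    [[0,0,10],0,-1],
    [[0,0,0],0,-1],
    [[0,0,0],0,-1],
  ],
)

```text
clock: 15.25
position: [0.4999, -0.0146, 0.1559]
tool_rot: [-3.141, -0.0, 1.537]
force: [-0.6, 0.7, -0.5]
grip_width: 0.0856
finger_force: 0.0
```

```bash
python3 - <<'E'
from h import *
f=grab_frame("wrist");s=bot.observe();print(s["position"],s["force"],s["grip_width"],s["clock"])
I=f["image"].astype(int); m=((I.min(2)>165)).astype(np.uint8)
n,l,st,c=cv2.connectedComponentsWithStats(m)
nest=np.array([.4995,-.0164]);a=-.030;R=np.array([[np.cos(a),-np.sin(a)],[np.sin(a),np.cos(a)]])
P=lambda x,y,z:proj(f,np.r_[nest+R@[x,y],z])
print("pred corners",P(-.055,.08,.045),P(.055,.08,.045),"hole",P(0,.06,.045),"pin",P(0,.06,.082))
i=l[int(P(-.03,.07,.045)[1]),int(P(-.03,.07,.045)[0])];print("comp",i,st[i])
ys,xs=np.where(l==i)
for row in range(st[i][1]-1,st[i][1]+60,12):
    r=xs[ys==row]; 
    if len(r): print(row,r.min(),r.max(), [(onz(f,(u,row),.045)[:2]*1e3).round(1).tolist() for u in(r.min()-.5,r.max()+.5)])
for col in (230,260,290,380,400):
    r=ys[xs==col]
    if len(r): q=onz(f,(col,r.min()-.5),.045)[:2]; print("far edge station xy",(R.T@(q-nest)*1e3).round(1))
E
```

```text
[ 0.49971221 -0.0147008   0.15559412] [-0.63066421  1.02463731  0.53888616] 0.08523874523794532 15.3
pred corners [224.83220709 106.48977314] [413.31941591 105.50331733] hole [319.23055464 141.05245878] pin [319.0676338  146.02880935]
comp 7 [  226   106   189   191 24169]
117 227 413 [[447.3, 59.3], [557.2, 55.5]]
129 228 412 [[447.2, 52.5], [556.8, 48.6]]
141 228 412 [[446.5, 45.5], [557.0, 41.7]]
153 229 411 [[446.4, 38.5], [556.6, 34.6]]
165 230 410 [[446.3, 31.3], [556.2, 27.5]]
far edge station xy [-52.   79.4]
far edge station xy [-34.5  79.9]
far edge station xy [-16.9  79.8]
far edge station xy [35.6 80.1]
far edge station xy [47.2 80. ]
```

Plate is home. Move to press with the forward open finger on the bar's front half, tool body staying in front of the barrel.

Emit:
arm_command(
  commands=[
    [[10,-1,-5],0.004,-1],
    [[16,-1,-8],0,-1],
    [[18,-1,-10],0,-1],
    [[18,-1,-10],0,-1],
    [[15,0,-10],0,-1],
    [[8,0,-8],0,-1],
    [[4,0,-8],0,-1],
    [[0,0,-7],0,-1],
    [[0,0,0],0,-1],
    [[0,0,0],0,-1],
  ],
)

```text
clock: 16.3
position: [0.5888, -0.0188, 0.0904]
tool_rot: [-3.141, -0.0, 1.541]
force: [-0.6, -0.1, -0.5]
grip_width: 0.0856
finger_force: 0.0
```

```bash
python3 - <<'E'
from h import *
s=bot.observe();p=np.array(s["position"]);print(p,s["tool_rot"])
nest=np.array([.4995,-.0164]);a=-.030;R=np.array([[np.cos(a),-np.sin(a)],[np.sin(a),np.cos(a)]])
print("tcp in station mm",R.T@(p[:2]-nest)*1e3)
# bar edges in the side view along station line y=+70mm: dark mask
f=grab_frame("side");I=f["image"].astype(int).sum(2)
for y in(.07,.08):
    for x in range(120,176,4): 
        u=proj(f,np.r_[nest+R@[x/1e3,y],.085]).round().astype(int); print(x,I[u[1],u[0]],end="; ")
    print()
E
```

```text
[ 0.58877055 -0.01883618  0.09043543] [-3.14140560e+00 -1.57546724e-05  1.54066100e+00]
tcp in station mm [89.30345679  0.24263557]
120 87; 124 85; 128 84; 132 79; 136 77; 140 76; 144 74; 148 72; 152 70; 156 72; 160 70; 164 71; 168 71; 172 71; 
120 72; 124 69; 128 72; 132 76; 136 83; 140 87; 144 82; 148 75; 152 69; 156 71; 160 71; 164 72; 168 72; 172 71;
```

Emit:
arm_command(
  commands=[
    [[0,0,-5],0,-1],
    [[0,0,-5],0,-1],
    [[0,0,-4],0,-1],
    [[0,0,-3],0,-1],
    [[0,0,-3],0,-1],
    [[0,0,0],0,-1],
  ],
)

```text
clock: 16.95
position: [0.5889, -0.0188, 0.07]
tool_rot: [-3.141, 0.0, 1.541]
force: [-2.3, 0.2, 5.1]
grip_width: 0.0854
finger_force: 2.0
```

Emit:
arm_command(
  commands=[
    [[0,0,-3],0,-1],
    [[0,0,-3],0,-1],
    [[0,0,-2],0,-1],
    [[0,0,-2],0,-1],
    [[0,0,0],0,-1],
  ],
)

```text
clock: 17.45
position: [0.5892, -0.0188, 0.0601]
tool_rot: [-3.142, 0.0, 1.541]
force: [-2.1, 0.2, 4.1]
grip_width: 0.0852
finger_force: 2.7
```

Emit:
arm_command(
  commands=[
    [[0,0,-1],0,-1],
    [[0,0,-1],0,-1],
    [[0,0,0],0,-1],
  ],
)

```text
clock: 17.75
position: [0.5893, -0.0188, 0.0583]
tool_rot: [3.141, 0.0, 1.541]
force: [-3.0, -0.6, 5.6]
grip_width: 0.0852
finger_force: 2.8
```

Emit:
arm_command(
  commands=[
    [[0,0,-1],0,-1],
    [[0,0,-1],0,-1],
    [[0,0,0],0,-1],
  ],
)

```text
clock: 18.05
position: [0.5895, -0.0188, 0.0571]
tool_rot: [3.141, -0.0, 1.541]
force: [-8.1, 0.8, 18.4]
grip_width: 0.0855
finger_force: 10.0
```

The force jump shows the end stop; hold about a second and then rise and retreat.

Emit:
arm_command(
  commands=[
    [[0,0,0],0,-1],
    [[0,0,0],0,-1],
    [[0,0,0],0,-1],
    [[0,0,0],0,-1],
    [[0,0,0],0,-1],
    [[0,0,0],0,-1],
    [[0,0,0],0,-1],
    [[0,0,0],0,-1],
    [[0,0,4],0,-1],
    [[0,0,5],0,-1],
    [[0,0,7],0,-1],
    [[0,0,10],0,-1],
    [[-4,0,14],0,-1],
    [[-10,0,20],0,-1],
    [[-15,0,20],0,-1],
    [[-15,0,20],0,-1],
    [[-10,0,10],0,-1],
    [[0,0,0],0,-1],
    [[0,0,0],0,-1],
    [[0,0,0],0,-1],
  ],
)

```text
clock: 20.05
position: [0.5353, -0.0187, 0.1656]
tool_rot: [-3.141, 0.0, 1.541]
force: [-0.1, -1.0, 0.2]
grip_width: 0.0853
finger_force: 0.0
```

```bash
python3 - <<'E'
from h import *
import pickle
s=bot.observe();print(s["position"],s["force"],s["clock"])
f=grab_frame("side");D=pickle.load(open("side.pkl","rb"))
# start bar region compare with initial picture; plate pose check
d=np.abs(f["image"].astype(int)-D["image"]).sum(2)[255:285,370:400];print("bar -y end diff",d.mean().round(1))
nest=np.array([.4995,-.0164]);a=-.030;R=np.array([[np.cos(a),-np.sin(a)],[np.sin(a),np.cos(a)]])
m=(f["image"].astype(int).min(2)>120)
for z in(.045,):
    print([[m[tuple(proj(f,np.r_[nest+R@[x,y],z]).round().astype(int)[::-1])] for x in(-.060,-.05)] for y in(-.075,-.03,.03,.075)])
E
```

```text
[ 0.53527873 -0.01868606  0.16555795] [-0.05450501 -1.02018585  0.1759677 ] 20.05
bar -y end diff 42.7
[[np.False_, np.True_], [np.False_, np.True_], [np.False_, np.True_], [np.True_, np.True_]]
```

```bash
python3 -c "
from workcell import ticket
print(ticket.job_done())"
```

```text
the job is handed in; nothing more can be done
None
```

I set the plate home on the pins (checked by camera), then pressed the start bar to its end stop near its middle for about a second and released it. The arm is clear, and I handed the job in at about 20 s; no verdict came back, and I did not confirm by camera that the bar is back up.

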